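Square up a row of objective cases on the rack

ROBOT

A 7-joint arm with a two-finger parallel gripper is mounted at the origin on the work surface. World frame = base frame: x ahead of the robot, y to its left, z up, the work surface at z = 0. Lengths are in m, angles in rad, forces in N, time in s.
With the tool pointing down it reaches from about 0.4 to 0.85 m from the base axis. Payload 4.4 kg.
Tool frame: the origin (TCP) lies between the finger pads; the fingertips stand 19 mm ahead of it and the grasp point (between the pads) is the TCP; y points along the fingers, z is the direction in which the jaws open and shut, and the axes are right-handed (so a half turn about y gives the same grasp; the last joint's range is limited). The gripper opens to 94 mm and grips with 3 to 60 N. Pads are 16 mm wide; open, the fingers measure 119 mm over their backs; the gripper's body (75 mm by 177 mm) begins 78 mm behind the grasp point.
Start: joints at [-1.197, 0.628, 0.038, 1.517, -0.027, 0.996, -0.02], TCP at [0.277, 0.588, 0.224] pointing down, gripper open.
Joint ranges: [-3.06, 3.06], [-0.37, 2.12], [-1.25, 1.32], [0.18, 2.47], [-1.1, 4.24], [0.23, 1.98], [-2.94, 2.94]. Speed limits (rad/s): [2.57, 2.57, 3.14, 3.14, 3.14, 3.14, 3.14].

INTERFACE

Orientations are given as [roll, pitch, yaw] about the fixed x, y, z axes, in that order (R = Rz(yaw) Ry(pitch) Rx(roll)).
In Python, from rig import env, optics gives the robot as it stands.
- The arm moves only by the shell command python3 -m jog 'ROWS' [OPENING] [FORCE]. ROWS is JSON, a list that holds one entry, the list of rows, each a list of 6 numbers: the shift along the tool's x, y, z in mm, then the turn, a rotation vector about the tool's x, y, z in rad. In form: [[[dx, dy, dz, rx, ry, rz], ...]]. A call has 1 to 20 rows; each row shifts and turns the pose as measured when the row begins, along the tool's axes as they then stand; what a row does not reach is not made up. A row lasts 1/12 s, in which the tool goes at most 41.7 mm and 7.16 degrees, less where a joint would pass 70% of its speed; a pose out of reach is approached as far as the arm can. A call is refused whole if a number of a shift passes 41.7 or a number of a turn 0.125, either way. A call with a gripper value outside its range is refused whole. OPENING is the opening, from -1 (shut) to 1 (fully open), so that 0 is half open, set as the call begins (- or left out, the last holds). The fingers move at their own pace and stop on an object; FORCE is the grip in N (left out, the last holds). Time passes only in rows, so rows that do not move let the fingers close. It gives the time, the measured TCP pose, the force and the opening at its end, in the units of the state.
- env.sense(): the state, without advancing time (a new reading comes with each control period).
- optics.get_image(name): name is "side" or "top"; returns the picture (480x640x3 uint8, blue, green, red); there is no depth.
- optics.get_calibration(name): a dict with "mtx" (3x3 intrinsics, pixels), "R" (3x3) and "t" (3): a world point X has camera coordinates R X + t. Camera axes: x right, y down, z forward; pixel columns grow to the right and rows downward; lengths in m; the calibration is good to about 2 mm. A picture is of the moment at which its call begins. get_calibration takes no time and is no camera call.
- env.finish_job(): hands the job in, once; it reports no verdict.
The state is a dict: "t": time; "q": joint angles; "qd": joint speeds; "effort": joint torques, N m; "ee_pos": TCP position; "tcp_rot": TCP orientation; "force": force on the tool from outside, world axes, zero at the start; "ft_torque": the same for the moment, N m; "grip_width": opening from 0.0 (shut) to 1.0 (fully open).
Only numpy, scipy, OpenCV 4.12 (cv2) and the standard library are available. Lean on these libraries where they do the work, as an engineer would, in place of code of your own. Each camera call takes 0.05 s, during which the arm holds its last target. There are 200 camera calls.

TASK

Stand the objective case that lies in the V-block upright, cap up, on the rack's shelf in the free place between the other cases and the sliding bookend. Then press the treadle fully down to its stop so that the squaring bar pushes the row back against the fence, and let it come up again; then slide the bookend gently along until all four cases stand closed up, touching side by side between it and the end stop, still flush with the fence. Leave the other things on the desk where they are, and do not knock over any case.

Things in the scene. Friction and masses are not known exactly. Their poses are not given: they have to be found in the camera images.
- rack: Row rack fixed to the desk: dark granite slab on feet, shelf surface 40 mm above the desk. Origin on the desk; its axes: x away from the robot to the back fence, y along the row to the end stop, z up. Slab spans x -75..75, y -215..195. White end stop: face at y=+160, x -1..69, 60 tall above the shelf.
- fence_mid (a point): Top front edge of the aluminium back fence, in the middle: rack (55, 0, 70); axes as the rack's. The fence runs the full length of the slab and is 30 mm tall above the shelf; a flat rail adds 4 mm, set back.
- bar_face (a point): Top rear edge of the squaring bar, at its middle: rack (-35, 0, 64) at rest; axes as the rack's. A low aluminium bar, 10 by 318 (y -158..160), 22 tall, along the front of the shelf. Linked to the treadle: as it goes down the bar moves in proportion 45 mm towards the fence (rear face to rack x=+10), and springs back with it.
- row_line (a point): Point on the shelf at the foot of the end stop's face, 22 mm in front of the fence face: rack (33, 160, 40), axes as the rack's. Bottoms of cases standing against the fence lie on its line x=0, z=0; a closed row of four has them at y = -22, -66, -110, -154.
- bookend (a joint): Travel in m of the white bookend along rack +y (to the end stop), 0 to 0.20; starts 0 to 0.025. Stays where left. Pushing it takes about 3 N, plus up to 2 N for each case it drags, then rises sharply when the row is closed. At 0 its inner face is at rack y=-145; four touching cases against the stop let it reach about 0.129.
- bookend_face (a point): Centre of the bookend's inner face (towards the end stop), rack x=33, 28 mm above the shelf; axes as the rack's. The bookend is an upright block 42 (x) by 16 (y), its top 55 mm above the shelf and 25 above the fence. Its outer face is 16 mm behind this point, with free shelf beyond.
- treadle (a joint): Angle in rad of the hinged spring treadle: 0 up at rest, 0.40 at its hard lower stop. Springs back by itself. At the pad it takes 4 to 9 N for the spring and up to 10 N more when the bar pushes cases.
- treadle_pad (a point): Centre of the top of the treadle's rubber pad (40 along x, 52 along y), 60 mm from the hinge. The treadle is a steel plate, 56 wide, 85 long, sticking out from the rack's front towards the robot; at rest it rises towards the robot by 0.36 rad. Pressed to the stop, this point is about 23 mm lower and the plate is near level, 30 mm over the desk.
- treadle_hinge (a point): On the treadle's hinge axis, which runs along rack y: rack (-88, 90, 36); axes as the rack's.
- can1: Objective case: cylinder, aluminium body 44 mm diameter, 62 tall, black cap 38 mm diameter, 18 tall (80 in all), 0.1 to 0.2 kg. Origin at the centre of its flat bottom, z axis towards the cap. Starts standing on the shelf, in front of the fence.
- can2: Objective case: cylinder, aluminium body 44 mm diameter, 62 tall, black cap 38 mm diameter, 18 tall (80 in all), 0.1 to 0.2 kg. Origin at the centre of its flat bottom, z axis towards the cap. Starts standing on the shelf, as can1.
- can3: Objective case: cylinder, aluminium body 44 mm diameter, 62 tall, black cap 38 mm diameter, 18 tall (80 in all), 0.1 to 0.2 kg. Origin at the centre of its flat bottom, z axis towards the cap. Starts standing on the shelf. The free place is between it and the bookend, 100 mm wide or more.
- can4: Objective case: cylinder, aluminium body 44 mm diameter, 62 tall, black cap 38 mm diameter, 18 tall (80 in all), 0.1 to 0.2 kg. Origin at the centre of its flat bottom, z axis towards the cap. The fourth of the set; starts lying in the V-block, cap to the robot's right (away from the rack), its axis level, 44 mm above the desk.
- vblock: Steel V-block fixed on the desk, 60 long (x) by 34 wide (y), 30 tall; V-groove along its x, its -x end is at the case's cap; origin under its centre. It is narrower than the case in it, so fingers pass on both sides of it.
- filter_jar: Bystander: low aluminium jar, 64 mm across, 40 tall (mm). Origin at its underside.
- eyepiece: Bystander: black eyepiece, 42 mm across, 56 tall (mm). Origin at its underside.
- ring_gauge: Bystander: steel ring, 64 mm across, 16 tall (mm). Origin at its underside.
- gauge_block: Bystander: steel block 35 x 60 x 12 (mm). Origin at its underside.
- hex_driver: Bystander: black-handled screwdriver, 160 long, lying (mm). Origin at its underside.
- swab_cup: Bystander: grey open cup, 66 mm across, 75 tall (mm). Origin at its underside.
- lens_brush: Bystander: wooden-handled brush, 150 long, lying (mm). Origin at its underside.
Things that resemble listed ones, but are neither listed nor needed, are in the scene too. What is shaped like the can4 but green is not meant.

How it is judged:
By the outcome, as a careful person would: the job done as asked, in the order asked, and still so for the second after the job is handed in, with the robot touching nothing.
It also fails if it takes over 72 s, if anything falls off the work surface, if the arm or the gripper's body presses on something with over 40 N, if the wrist force passes 120 N, or if a joint passes its speed limit or range.

## Working session

There is one attempt and no reset: what is moved stays moved. The work goes in short steps, Python scripts to look and compute and a shell command to move; the robot and the scene stay as the last step left them, time stands still between calls to the robot, and variables do not carry over. Pictures are saved under pics/ and viewed, about 8 in all and at most 12, crops included, and the job is handed in when it is done.

```bash
ls; mkdir -p pics; python3 - <<'E'
from rig import env, optics
import cv2
print(env.sense())
for n in("top","side"):
    cv2.imwrite(f"pics/{n}0.png",optics.get_image(n))
    c=optics.get_calibration(n);print(n,c)
E
```

```text
pics
{'t': 0.0, 'q': array([-1.19682277,  0.62935641,  0.03846299,  1.51838036, -0.02701446,
        0.99630161, -0.0200014 ]), 'qd': array([-1.41618538e-04, -3.70184604e-05, -9.75541256e-05,  1.79190209e-03,
        2.75434354e-04,  2.14259976e-04, -5.17824740e-04]), 'effort': array([-1.32606006e-04, -5.49731112e+01,  1.14300907e+00, -1.86637652e+01,
       -5.24165737e-02,  2.36996915e-02,  1.70669477e-04]), 'ee_pos': array([0.27643353, 0.58757399, 0.22354387]), 'tcp_rot': array([-1.57272329e+00, -2.65620242e-05, -4.39800096e-01]), 'force': array([ 0.69351028, -0.18494492,  0.14696141]), 'ft_torque': array([-0.01297433,  0.04322214, -0.01821704]), 'grip_width': 1.0015943838402792}
top {'mtx': array([[523.1855648 ,   0.        , 318.72309021],
       [  0.        , 523.1855648 , 245.17783164],
       [  0.        ,   0.        ,   1.        ]]), 'R': array([[ 0.0206393 , -0.9997693 , -0.00594697],
       [-0.99676518, -0.02011444, -0.07781117],
       [ 0.0776736 ,  0.0075337 , -0.99695038]]), 't': array([-0.0120936 ,  0.52692628,  1.24366101])}
side {'mtx': array([[560.0441949 ,   0.        , 318.99744784],
       [  0.        , 560.0441949 , 242.52309846],
       [  0.        ,   0.        ,   1.        ]]), 'R': array([[-0.7308843 , -0.68245401, -0.0080415 ],
       [-0.46849147,  0.51023635, -0.72123131],
       [ 0.49631027, -0.52336927, -0.69264762]]), 't': array([0.36341061, 0.29838431, 1.24024032])}
```

View pics/top0.png

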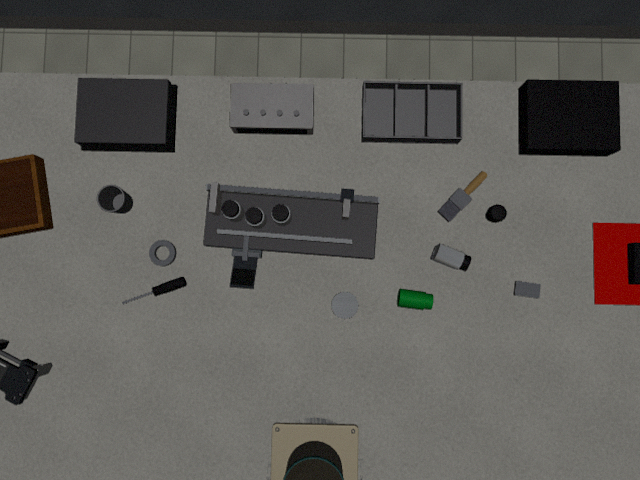

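View pics/side0.png

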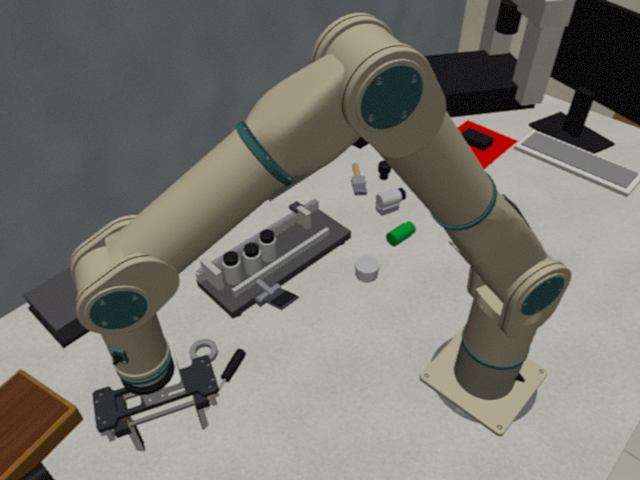

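The top view shows the rack slab at about (205–378, 185–258), with three capped cases at (231,209), (255,215) and (281,212). The bookend is at about (347,203) and the treadle at (243,270). There are two candidates for can4:
- The aluminium case with a black cap at (451,257).
- The green one at (415,299), which the task excludes.

The aluminium one fits because it has a black cap, points right and lies in the block. I'll confirm it in an enlarged crop.

```bash
cat > h.py <<'E'
import numpy as np, cv2
from rig import env, optics
def ray(n,u,v):
    c=optics.get_calibration(n);R=np.array(c["R"]);t=np.array(c["t"])
    return -R.T@t, R.T@np.linalg.inv(c["mtx"])@np.array([u,v,1.])
def on(n,u,v,z):
    o,d=ray(n,u,v);return o+d*(z-o[2])/d[2]
def proj(n,X):
    c=optics.get_calibration(n);p=np.array(c["mtx"])@(np.array(c["R"])@np.array(X)+c["t"]);return p[:2]/p[2]
E
python3 - <<'E'
from h import *
im=cv2.imread("pics/top0.png")
a=cv2.resize(im[175:295,200:390],None,fx=4.2,fy=4.2,interpolation=cv2.INTER_CUBIC)
b=cv2.resize(im[230:285,420:485],None,fx=4.2,fy=4.2,interpolation=cv2.INTER_CUBIC)
a[-b.shape[0]:,-b.shape[1]:]=b
a=cv2.convertScaleAbs(a,alpha=1.6)
cv2.imwrite("pics/crop0.png",a);print(a.shape,b.shape)
E
```

```text
(504, 798, 3) (231, 273, 3)
```

View pics/crop0.png

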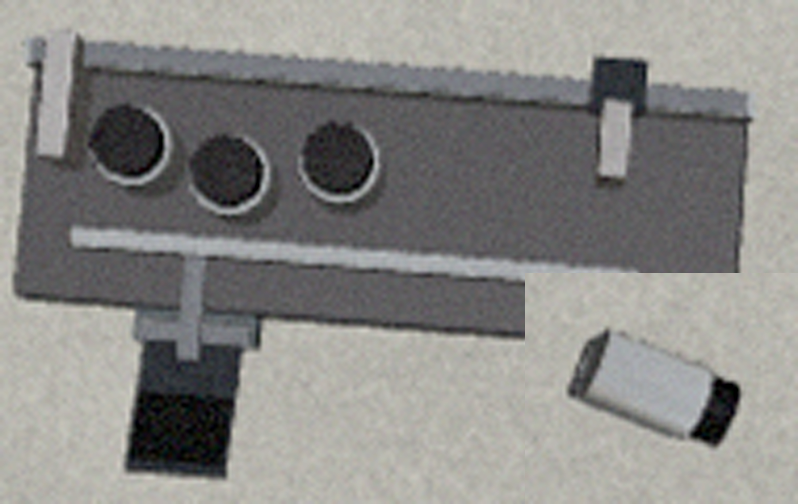

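The crop confirms it: the inset shows a white aluminium body with a black cap on the lower right, lying in the block. Next I'll compute the positions.

```bash
python3 - <<'E'
from h import *
from scipy.optimize import least_squares
f=lambda x,y:(200+x/4.2,175+y/4.2)
g=lambda x,y:(420+(x-525)/4.2,230+(y-273)/4.2)
P=[(f(15,297),(-75,195,40)),((375.5,258),(-75,-215,40)),(f(750,118),(55,-215,40)),(f(34,65),(55,195,40)),(f(72,227),(-35,160,64)),(f(72,247),(-45,160,64))]
W=np.array([on("top",*p,r[2]/1000)[:2] for p,r in P]);L=np.array([r[:2] for _,r in P])/1000
rot=lambda a:np.array([[np.cos(a),-np.sin(a)],[np.sin(a),np.cos(a)]])
s=least_squares(lambda p:(W-(L@rot(p[2]).T+p[:2])).ravel(),[.6,.1,0],loss="soft_l1",f_scale=.003)
p=s.x;print("rack",p,"res mm\n",((W-(L@rot(p[2]).T+p[:2]))*1000).round(1))
im=cv2.imread("pics/top0.png")
def torack(w):return (rot(-p[2])@(w[:2]-p[:2])*1000).round(1)
blk=(im.max(2)<28).astype(np.uint8);n,l,st,c=cv2.connectedComponentsWithStats(blk)
for i in range(1,n):
    x,y,w,h,a=st[i]
    if a>60 and 200<c[i][0]<480 and 170<c[i][1]<300: print(c[i].round(1),a,w,h,"z.12 rack",torack(on("top",*c[i],.12)),"w.044",on("top",*c[i],.044).round(4))
b0=on("top",*g(590,362),.044);b1=on("top",*g(726,412),.044)
print("can4 bottom",b0,"cap",b1,"len",np.linalg.norm(b1-b0),"ang",np.degrees(np.arctan2(*(b1-b0)[1::-1])))
e=[on("top",*g(*q),.044) for q in[(610,330),(715,372),(570,395),(690,440)]];print("edge angs",[np.degrees(np.arctan2(*(e[i+1]-e[i])[1::-1])) for i in(0,2)])
print("bookend top inner/outer", torack(on("top",*f(602,138),.095)),torack(on("top",*f(631,140),.095)))
print("pad",torack(on("top",*f(183,430),.052)), "cam",ray("top",0,0)[0])
E
```

```text
rack [ 0.58422562  0.07466511 -0.04946667] res mm
 [[-0.2 -0.4]
 [-0.9 -0.4]
 [ 0.9  0.2]
 [ 3.1  0.2]
 [-0.4  0.7]
 [-1.6 -0.2]]
[230.4 208.2] 106 18 17 z.12 rack [  8.  123.3] w.044 [0.6094 0.211  0.044 ]
[465.7 262.6] 88 11 16 z.12 rack [ -77.  -407.6] w.044 [ 0.491  -0.3494  0.044 ]
[242.6 276.8] 374 25 20 z.12 rack [-142.9   83.7] w.044 [0.4468 0.1768 0.044 ]
can4 bottom [ 0.51653956 -0.27798849  0.044     ] cap [ 0.48991534 -0.35441321  0.044     ] len 0.08092952035085635 ang -109.20689892496169
edge angs [np.float64(-110.87908575535458), np.float64(-109.54929941685342)]
bookend top inner/outer [  30.2 -129.7] [  30.2 -145.5]
pad [-143.7   91.5] cam [ 0.42887174 -0.01086136  1.28079714]
```

```bash
python3 -m jog '[[[32.4,-6.5,-25,0,0,0],[32.4,-6.5,-25,0,0,0],[32.4,-6.5,-25,0,0,0],[32.4,-6.5,-25,0,0,0],[32.4,-6.5,-25,0,0,0],[32.4,-6.5,-25,0,0,0],[32.4,-6.5,-25,0,0,0],[32.4,-6.5,-25,0,0,0],[32.4,-6.5,-25,0,0,0],[32.4,-6.5,-25,0,0,0],[32.4,-6.5,-25,0,0,0],[32.4,-6.5,-25,0,0,0],[15.5,0,-37,0,0,0],[15.5,0,-37,0,0,0],[15.5,0,-37,0,0,0],[15.5,0,-37,0,0,0]]]' 1 && python3 -m jog '[[[15.5,0,-37,0,0,0],[15.5,0,-37,0,0,0],[15.5,0,-37,0,0,0],[15.5,0,-37,0,0,0],[15.5,0,-37,0,0,0],[15.5,0,-37,0,0,0],[15.5,0,-37,0,0,0],[15.5,0,-37,0,0,0],[0,0,0,0,0.123,0],[0,0,0,0,0.123,0],[0,0,0,0,0.123,0],[0,0,0,0,0.123,0],[0,0,0,0,0.123,0],[0,0,0,0,0.123,0],[0,0,0,0,0.123,0],[0,0,0,0,0.123,0]]]'; python3 -c "
from rig import env;print(env.sense()['q'].round(2))"
```

```text
t: 1.43
ee_pos: [0.4966, -0.0132, 0.2957]
tcp_rot: [-1.577, 0.006, -0.419]
force: [-0.3, -0.8, 0.1]
grip_width: 1.002
t: 2.77
ee_pos: [0.4757, -0.3619, 0.2909]
tcp_rot: [-1.591, -0.002, -1.422]
force: [-0.1, -0.1, -1.0]
grip_width: 1.0
[ 0.29  0.53  0.5   1.58 -0.26  1.11  0.99]
```

```bash
cat >> h.py <<'E'
from scipy.spatial.transform import Rotation as Ro
RK=np.array([.58422562,.07466511]);YAW=-.04946667
def rk(x,y,z):  # rack mm -> world m
    c,s=np.cos(YAW),np.sin(YAW);x,y=x/1000,y/1000
    return np.array([RK[0]+c*x-s*y,RK[1]+s*x+c*y,z/1000])
def unrk(w):
    c,s=np.cos(YAW),np.sin(YAW);d=np.array(w[:2])-RK
    return np.array([c*d[0]+s*d[1],-s*d[0]+c*d[1],w[2]])*1000
def ori(hang,lean): # tool y = down tilted by lean towards horizontal heading hang; z horizontal, 90deg left of heading
    y=np.array([np.sin(lean)*np.cos(hang),np.sin(lean)*np.sin(hang),-np.cos(lean)])
    z=np.array([-np.sin(hang),np.cos(hang),0]);return np.column_stack([np.cross(y,z),y,z])
def delta(pos,R=None):
    s=env.sense();C=Ro.from_euler('xyz',s["tcp_rot"]).as_matrix()
    print("pos",s["ee_pos"].round(4),"q",s["q"].round(2),"F",s["force"].round(1),"g",round(s["grip_width"],3))
    if R is None:R=C
    print(" shift now-axes mm",(C.T@(np.array(pos)-s["ee_pos"])*1000).round(1)," after-turn axes",(R.T@(np.array(pos)-s["ee_pos"])*1000).round(1),
      " rotvec",Ro.from_matrix(C.T@R).as_rotvec().round(3))
E
cat > pick.py <<'E'
from h import *
a=np.radians(-109.8);c=np.array([np.cos(a),np.sin(a),0]);G=np.array([.5165,-.278,.044])+.035*c
import sys
back=float(sys.argv[1])/1000
R=ori(a,np.radians(-float(sys.argv[2])))
delta(G-back*R[:,1],R)
E
python3 pick.py 120 55
```

```text
pos [ 0.4757 -0.3619  0.2909] q [ 0.29  0.53  0.5   1.58 -0.26  1.11  0.99] F [-0.1 -0.1 -1. ] g 1.0
 shift now-axes mm [ 40.1 178.3  -6.9]  after-turn axes [169.1  68.9  10. ]  rotvec [0.255 0.447 0.946]
```

```bash
python3 -m jog '[[[0,0,0,0.028,0.05,0.105],[0,0,0,0.028,0.05,0.105],[0,0,0,0.028,0.05,0.105],[0,0,0,0.028,0.05,0.105],[0,0,0,0.028,0.05,0.105],[0,0,0,0.028,0.05,0.105],[0,0,0,0.028,0.05,0.105],[0,0,0,0.028,0.05,0.105],[0,0,0,0.028,0.05,0.105],[0,0,0,0,0,0]]]' && python3 pick.py 120 55
```

```text
t: 3.6
ee_pos: [0.4816, -0.3545, 0.2882]
tcp_rot: [-1.601, 1.008, -1.954]
force: [-1.4, 0.6, -0.9]
grip_width: 1.002
pos [ 0.4816 -0.3545  0.2882] q [ 0.86  0.89  0.28  1.31 -0.88  1.8   0.95] F [-1.4  0.6 -0.9] g 1.002
 shift now-axes mm [174.6  51.6  10.4]  after-turn axes [172.1  60.1   7. ]  rotvec [-0.001 -0.02  -0.049]
```

```bash
python3 -m jog '[[[0,0,0,0,-0.02,-0.11],[30,14,3,0,0,0],[30,14,3,0,0,0],[30,14,3,0,0,0]]]' && python3 pick.py 100 50
```

```text
t: 3.93
ee_pos: [0.4842, -0.3831, 0.1947]
tcp_rot: [-1.548, 0.88, -1.891]
force: [0.3, -0.9, -0.5]
grip_width: 0.997
pos [ 0.4842 -0.3831  0.1947] q [ 0.84  0.97  0.3   1.31 -0.84  1.64  1.05] F [ 0.3 -0.9 -0.5] g 0.997
 shift now-axes mm [67.7 53.7 -6.5]  after-turn axes [67.4 54.2 -5.2]  rotvec [-0.003  0.016 -0.008]
```

Joints are within range. Move to the standoff and look.

```bash
python3 -m jog '[[[34,15,-3,0,0.016,-0.008],[34,15,-3,0,0,0],[0,20,0,0,0,0],[0,0,0,0,0,0]]]' && python3 pick.py 60 50; python3 - <<'E'
from h import *
t=optics.get_image("top");s=optics.get_image("side")
a=cv2.resize(t[200:320,400:520],(400,400),interpolation=cv2.INTER_CUBIC)
b=cv2.resize(s[140:260,330:450],(400,400),interpolation=cv2.INTER_CUBIC)
cv2.imwrite("pics/p1.png",cv2.convertScaleAbs(np.hstack([a,b]),alpha=1.5))
E
```

```text
t: 4.27
ee_pos: [0.4788, -0.3848, 0.1025]
tcp_rot: [-1.565, 0.861, -1.902]
force: [1.1, 0.5, 1.3]
grip_width: 0.998
pos [ 0.4788 -0.3848  0.1025] q [ 0.84  1.08  0.3   1.34 -0.85  1.54  1.13] F [1.1 0.5 1.3] g 0.998
 shift now-axes mm [-5.9 37.5 -0.5]  after-turn axes [-5.5 37.6 -0.7]  rotvec [0.005 0.009 0.011]
```

View pics/p1.png

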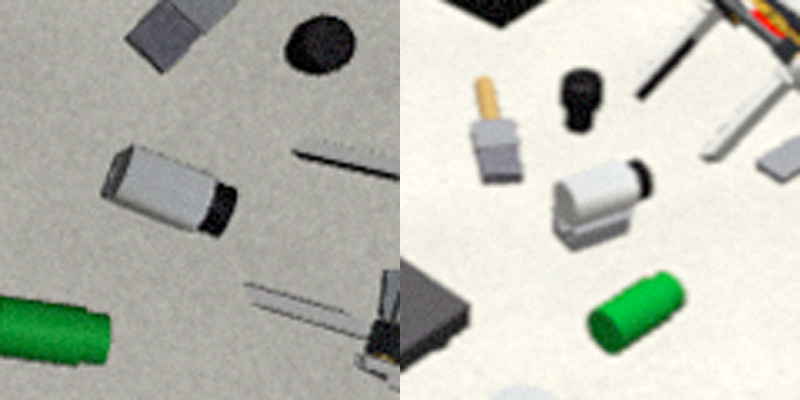

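```bash
python3 -m jog '[[[-5.5,25,-0.5,0,0.009,0.011],[0,25,0,0,0,0],[0,25,0,0,0,0],[0,18,0,0,0,0],[0,0,0,0,0,0]]]' && python3 pick.py 0 50
```

```text
t: 4.78
ee_pos: [0.5069, -0.3249, 0.0568]
tcp_rot: [-1.544, 0.85, -1.891]
force: [0.7, 1.0, 0.3]
grip_width: 1.0
pos [ 0.5069 -0.3249  0.0568] q [ 0.77  1.09  0.26  1.47 -0.92  1.38  1.19] F [0.7 1.  0.3] g 1.0
 shift now-axes mm [ 1.3 17.7 -7. ]  after-turn axes [ 1.9 17.8 -6.9]  rotvec [-0.008  0.017  0.023]
```

```bash
python3 -m jog '[[[1.5,10,-7,0,0.017,0.023],[0,9,0,0,0,0],[0,0,0,0,0,0]]]' && python3 pick.py 0 50; python3 - <<'E'
from h import *
t=optics.get_image("top");s=optics.get_image("side")
a=cv2.resize(t[200:320,400:520],(400,400),interpolation=cv2.INTER_CUBIC)
b=cv2.resize(s[140:260,330:450],(400,400),interpolation=cv2.INTER_CUBIC)
cv2.imwrite("pics/p2.png",cv2.convertScaleAbs(np.hstack([a,b]),alpha=1.5))
E
```

```text
t: 5.03
ee_pos: [0.5067, -0.3131, 0.0471]
tcp_rot: [-1.551, 0.869, -1.907]
force: [0.3, 1.0, 0.6]
grip_width: 0.999
pos [ 0.5067 -0.3131  0.0471] q [ 0.77  1.1   0.25  1.49 -0.94  1.36  1.2 ] F [0.3 1.  0.6] g 0.999
 shift now-axes mm [ 1.5  2.9 -2.7]  after-turn axes [ 1.5  3.  -2.6]  rotvec [-0.012  0.006  0.004]
```

View pics/p2.png

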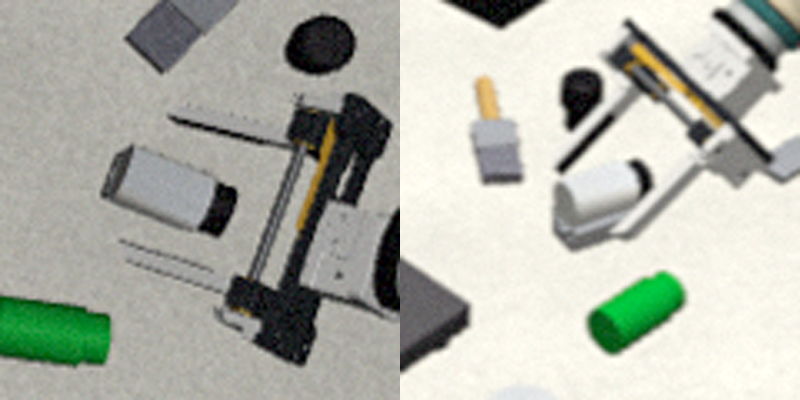

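```bash
python3 -m jog '[[[1.5,3,-2.5,-0.012,0,0],[0,0,0,0,0,0],[0,0,0,0,0,0],[0,0,0,0,0,0],[0,0,0,0,0,0],[0,0,0,0,0,0],[0,0,0,0,0,0],[0,0,0,0,0,0],[0,0,0,0,0,0],[0,0,0,0,0,0]]]' -1 15 && python3 pick.py 0 50
```

```text
t: 5.97
ee_pos: [0.5034, -0.3164, 0.0446]
tcp_rot: [-1.561, 0.863, -1.909]
force: [-0.5, -0.1, -0.2]
grip_width: 0.465
pos [ 0.5034 -0.3164  0.0446] q [ 0.77  1.11  0.26  1.49 -0.93  1.37  1.2 ] F [-0.5 -0.1 -0.2] g 0.465
 shift now-axes mm [-3.2  4.6 -0.7]  after-turn axes [-3.1  4.7 -0.7]  rotvec [-0.004  0.005  0.01 ]
```

```bash
python3 -m jog '[[[-15,-13,0,0,0,0],[-30,-26,0,0,0,0],[-30,-26,0,0,0,0],[-30,-26,0,0,0,0],[-30,-26,0,0,0,0],[0,0,0,0,0,-0.11],[0,0,0,0,0,-0.11],[0,0,0,0,0,-0.11],[0,0,0,0,0,-0.11],[0,0,0,0,0,-0.11],[0,0,0,0,0,-0.11],[0,0,0,0,0,-0.11],[0,0,0,0,0,-0.11],[0,0,0,0,0,0]]]' -1 25 && python3 - <<'E'
from h import *
delta(rk(0,-75,230),ori(YAW,np.radians(40)))
im=cv2.imread("pics/top0.png")
E
```

```text
t: 7.13
ee_pos: [0.4978, -0.3191, 0.2262]
tcp_rot: [-1.57, -0.057, -1.921]
force: [1.0, 2.6, -2.8]
grip_width: 0.464
pos [ 0.4978 -0.3191  0.2262] q [ 0.06  0.63  0.7   1.71 -0.41  0.95  0.55] F [ 1.   2.6 -2.8] g 0.464
 shift now-axes mm [-327.2  -22.3  -31.6]  after-turn axes [ 53.6  40.1 322.6]  rotvec [ 0.697 -1.762 -0.439]
```

```bash
python3 -m jog '[[[0,0,0,0,-0.123,0],[0,0,0,0,-0.123,0],[0,0,0,0,-0.123,0],[0,0,0,0,-0.123,0],[0,0,0,0,-0.123,0],[0,0,0,0,-0.123,0],[0,0,0,0,-0.123,0],[0,0,0,0,-0.123,0],[0,0,0,0,-0.123,0],[0,0,0,0,-0.123,0],[0,0,0,0,-0.123,0],[0,0,0,0,-0.123,0],[0,0,0,0,-0.123,0],[0,0,0,0,-0.123,0],[0,0,0,0,-0.123,0],[0,0,0,0,0,0]]]' && python3 - <<'E'
from h import *
delta(rk(0,-75,230),ori(YAW,np.radians(40)))
E
```

```text
t: 8.47
ee_pos: [0.4863, -0.3135, 0.2201]
tcp_rot: [-1.593, 0.034, -0.054]
force: [-0.8, 0.2, -1.3]
grip_width: 0.464
pos [ 0.4863 -0.3135  0.2201] q [ 0.41  0.54  0.15  1.71 -0.05  0.91  2.09] F [-0.8  0.2 -1.3] g 0.464
 shift now-axes mm [ 76.9 -19.4 317.5]  after-turn axes [ 66.6  43.  317.5]  rotvec [ 0.022  0.004 -0.732]
```

```bash
python3 -m jog '[[[9,-2.5,39.5,0,0,0],[9,-2.5,39.5,0,0,0],[9,-2.5,39.5,0,0,0],[9,-2.5,39.5,0,0,0],[9,-2.5,39.5,0,0,0],[9,-2.5,39.5,0,0,0],[9,-2.5,39.5,0,0,0],[9,-2.5,39.5,0,0,0],[0,0,0,0,0,-0.122],[0,0,0,0,0,-0.122],[0,0,0,0,0,-0.122],[0,0,0,0,0,-0.122],[0,0,0,0,0,-0.122],[0,0,0,0,0,-0.122],[0,0,0,0,0,0]]]' && python3 - <<'E'
from h import *
for q in[(129,143),(227,173),(338,157)]: print(unrk(on("top",200+q[0]/4.2,175+q[1]/4.2,.12)).round(1))
print("bookend",unrk(on("top",200+602/4.2,175+138/4.2,.095)).round(1))
delta(rk(0,-85,230),ori(YAW,np.radians(40)))
E
```

```text
t: 9.72
ee_pos: [0.5779, -0.021, 0.2211]
tcp_rot: [-1.644, -0.411, -0.123]
force: [0.3, -0.1, -1.5]
grip_width: 0.461
[  6.2 122.5 120. ]
[ -6.2  69.  120. ]
[  6.4  10.7 120. ]
bookend [  30.2 -129.7   95. ]
pos [ 0.5779 -0.021   0.2211] q [-0.15  0.39  0.04  2.11  0.53  0.29  0.84] F [ 0.3 -0.1 -1.5] g 0.461
 shift now-axes mm [ 4.2 -8.6 10.4]  after-turn axes [ 6.9 -5.8 10.9]  rotvec [ 0.111 -0.052 -0.289]
```

```bash
python3 -m jog '[[[0,0,0,0.03,0,0.12],[0,0,0,0.03,0,0.12]]]' && python3 - <<'E'
from h import *
delta(rk(0,-75,230),ori(YAW+.7,np.radians(12)))
E
```

```text
t: 9.88
ee_pos: [0.5704, -0.0155, 0.2172]
tcp_rot: [-1.596, -0.195, -0.123]
force: [0.8, -1.8, -2.1]
grip_width: 0.466
pos [ 0.5704 -0.0155  0.2172] q [ 0.11  0.45 -0.24  1.93  0.3   0.61  1.12] F [ 0.8 -1.8 -2.1] g 0.466
 shift now-axes mm [ 10.5 -11.4  16.1]  after-turn axes [19.6 -9.   6. ]  rotvec [ 0.179 -0.758 -0.024]
```

```bash
python3 -m jog '[[[0,0,0,0.026,-0.11,0],[0,0,0,0.026,-0.11,0],[0,0,0,0.026,-0.11,0],[0,0,0,0.026,-0.11,0],[0,0,0,0.026,-0.11,0],[0,0,0,0.026,-0.11,0],[0,0,0,0.026,-0.11,0],[0,0,0,0,0,-0.12],[0,0,0,0,0,-0.12],[0,0,0,0,0,-0.12]]]' && python3 - <<'E'
from h import *
delta(rk(8,-75,230),ori(YAW+.7,np.radians(40)))
E
```

```text
t: 10.72
ee_pos: [0.5807, -0.0099, 0.2231]
tcp_rot: [-1.52, -0.573, 0.656]
force: [0.4, -0.0, -3.8]
grip_width: 0.465
pos [ 0.5807 -0.0099  0.2231] q [ 0.88  0.61 -0.93  2.07  0.13  0.29  2.26] F [ 0.4 -0.  -3.8] g 0.465
 shift now-axes mm [13.7  0.8  2.5]  after-turn axes [13.5  2.4  2.6]  rotvec [-0.054  0.001 -0.125]
```

```bash
python3 -m jog '[[[7,1,1,-0.027,0,-0.065],[7,1,1,-0.027,0,-0.065],[0,0,0,0,0,0],[0,0,0,0,0,0]]]' && python3 - <<'E'
from h import *
delta(rk(8,-70,230),ori(YAW+.7,np.radians(40)))
E
```

```text
t: 11.05
ee_pos: [0.5742, -0.0188, 0.212]
tcp_rot: [-1.52, -0.584, 0.628]
force: [0.0, 1.1, -0.7]
grip_width: 0.46
pos [ 0.5742 -0.0188  0.212 ] q [ 0.96  0.67 -1.03  2.11  0.49  0.26  1.91] F [ 0.   1.1 -0.7] g 0.46
 shift now-axes mm [31.1 -0.5 10.3]  after-turn axes [31.2  2.7  9.6]  rotvec [-0.037 -0.021 -0.114]
```

```bash
python3 -m jog '[[[0,0,0,0,0,0.12],[0,0,0,0,0,0.12],[0,0,0,0,0,0.12],[0,0,0,0,0,0.12],[0,0,0,0,-0.12,0],[0,0,0,0,-0.12,0],[0,0,0,0,-0.12,0],[0,0,0,0,0,0]]]' && python3 - <<'E'
from h import *
delta(rk(8,-75,230),ori(YAW+1.15,np.radians(15)))
E
```

```text
t: 11.72
ee_pos: [0.5704, -0.0052, 0.2161]
tcp_rot: [-1.529, -0.114, 1.021]
force: [-0.4, 0.5, -2.0]
grip_width: 0.464
pos [ 0.5704 -0.0052  0.2161] q [ 0.62  0.68 -0.96  1.76  0.54  0.97  2.07] F [-0.4  0.5 -2. ] g 0.464
 shift now-axes mm [ 14.9 -12.9 -12.5]  after-turn axes [ 15.5 -10.3 -14.1]  rotvec [-0.027 -0.081 -0.146]
```

```bash
python3 -m jog '[[[5,-4,-4,0,-0.03,-0.11],[5,-4,-4,0,-0.03,-0.11],[5,-4,-4,0,-0.03,-0.11],[0,0,0,0,0,-0.11],[0,0,0,0,0,0]]]' && python3 - <<'E'
from h import *
delta(rk(8,-75,230),ori(YAW+1.15,np.radians(40)))
E
```

```text
t: 12.13
ee_pos: [0.5894, 0.0111, 0.2361]
tcp_rot: [-1.538, -0.585, 1.099]
force: [-1.9, -2.0, -3.7]
grip_width: 0.46
pos [0.5894 0.0111 0.2361] q [ 0.97  0.83 -1.21  1.86  0.37  0.67  2.43] F [-1.9 -2.  -3.7] g 0.46
 shift now-axes mm [-12.4  -1.1  -4.5]  after-turn axes [-12.2  -2.3  -4.6]  rotvec [-0.032 -0.003 -0.113]
```

```bash
python3 -m jog '[[[0,0,0,0,0,0.12],[0,0,0,0,0,0.12],[0,0,0,0,0,0.12],[0,0,0,0,0,0.12],[0,0,0,0,0,0.12],[0,0,0,0,0.12,0],[0,0,0,0,0.12,0],[0,0,0,0,0.12,0],[0,0,0,0,0.12,0],[0,0,0,0,0.12,0],[0,0,0,0,0.12,0],[0,0,0,0,0.12,0],[0,0,0,0,0.12,0],[0,0,0,0,0.12,0]]]' && python3 - <<'E'
from h import *
delta(rk(8,-75,230),ori(YAW+1.15,np.radians(0)))
E
```

```text
t: 13.3
ee_pos: [0.5878, 0.0377, 0.2563]
tcp_rot: [-1.579, 0.047, -0.032]
force: [-0.5, -0.1, -1.5]
grip_width: 0.463
pos [0.5878 0.0377 0.2563] q [ 0.23  0.58 -0.57  1.6   0.33  1.11  1.12] F [-0.5 -0.1 -1.5] g 0.463
 shift now-axes mm [  3.1  26.5 -38.1]  after-turn axes [-33.9  26.3 -18. ]  rotvec [-0.019 -1.132 -0.046]
```

```bash
python3 -m jog '[[[3,9,-13,0,0,-0.12],[3,9,-13,0,0,-0.12],[3,9,-13,0,0,-0.12],[0,0,0,0,0,-0.1],[0,0,0,0,0,0]]]' && python3 - <<'E'
from h import *
delta(rk(20,-72,150),ori(YAW,np.radians(26)))
E
```

```text
t: 13.72
ee_pos: [0.5978, 0.0101, 0.2391]
tcp_rot: [-1.569, -0.413, -0.045]
force: [-1.3, 0.3, -3.0]
grip_width: 0.463
pos [0.5978 0.0101 0.2391] q [ 0.19  0.4  -0.38  2.05  0.63  0.38  0.84] F [-1.3  0.3 -3. ] g 0.463
 shift now-axes mm [-32.8  82.9  -8.3]  after-turn axes [-36.2  81.5  -8.2]  rotvec [-0.003  0.004 -0.041]
```

```bash
python3 -m jog '[[[-11,28,-3,0,0,0],[-11,28,-3,0,0,0],[-11,28,-3,0,0,0],[0,0,0,0,0,0]]]' && python3 - <<'E'
from h import *
delta(rk(20,-72,125),ori(YAW,np.radians(30)))
E
```

```text
t: 14.05
ee_pos: [0.6072, 0.0036, 0.1723]
tcp_rot: [-1.581, -0.422, -0.047]
force: [-0.5, 0.1, -1.5]
grip_width: 0.464
pos [0.6072 0.0036 0.1723] q [ 0.13  0.51 -0.31  2.11  1.08  0.25  0.39] F [-0.5  0.1 -1.5] g 0.464
 shift now-axes mm [-25.3  40.5  -1.7]  after-turn axes [-29.3  37.7  -2.2]  rotvec [ 0.009  0.003 -0.102]
```

```bash
python3 -m jog '[[[0,0,0,0,0,-0.06],[0,0,0,0,0,-0.06],[0,0,0,0,0,0]]]' && python3 - <<'E'
from h import *
delta(rk(20,-72,125),ori(YAW,np.radians(40)))
E
```

```text
t: 14.3
ee_pos: [0.6124, 0.0004, 0.1766]
tcp_rot: [-1.595, -0.478, -0.05]
force: [-0.1, -1.0, -2.1]
grip_width: 0.463
pos [6.124e-01 4.000e-04 1.766e-01] q [ 0.13  0.51 -0.33  2.14  1.44  0.26  0.03] F [-0.1 -1.  -2.1] g 0.463
 shift now-axes mm [-34.3  40.3   1.8]  after-turn axes [-42.3  31.9   0.8]  rotvec [ 0.025  0.002 -0.22 ]
```

```bash
python3 -m jog '[[[0,0,0,0.005,0,-0.05],[0,0,0,0.005,0,-0.05],[0,0,0,0.005,0,-0.05],[0,0,0,0.005,0,-0.05],[0,0,0,0,0,0]]]' && python3 - <<'E'
from h import *
delta(rk(15,-72,125),ori(YAW,np.radians(40)))
E
```

```text
t: 14.72
ee_pos: [0.623, -0.004, 0.1858]
tcp_rot: [-1.602, -0.644, -0.051]
force: [-0.9, 0.1, -1.9]
grip_width: 0.466
pos [ 0.623  -0.004   0.1858] q [ 0.27  0.55 -0.54  2.25  2.13  0.47 -0.65] F [-0.9  0.1 -1.9] g 0.466
 shift now-axes mm [-58.6  31.8   5.6]  after-turn axes [-60.2  28.8   4.7]  rotvec [ 0.032 -0.    -0.054]
```

```bash
python3 -m jog '[[[-15,8,1.4,0.016,0,-0.025],[-15,8,1.4,0.016,0,-0.025],[-15,8,1.4,0,0,0],[-14,8,1,0,0,0],[0,0,0,0,0,0]]]' && python3 - <<'E'
from h import *
delta(rk(10,-72,100),ori(YAW,np.radians(40)))
for n,b in(("top",(170,290,190,390)),("side",(190,330,180,360))):
    im=optics.get_image(n);cv2.imwrite(f"pics/{n}3.png",im)
s=cv2.imread("pics/side3.png")[180:320,190:360];cv2.imwrite("pics/p3.png",cv2.convertScaleAbs(cv2.resize(s,None,fx=4.2,fy=4.2,interpolation=cv2.INTER_CUBIC),alpha=1.3))
E
```

```text
t: 15.13
ee_pos: [0.6075, -0.0099, 0.1286]
tcp_rot: [-1.609, -0.701, -0.051]
force: [0.0, 0.3, -1.7]
grip_width: 0.462
pos [ 0.6075 -0.0099  0.1286] q [ 0.33  0.73 -0.65  2.38  2.39  0.79 -0.88] F [ 0.   0.3 -1.7] g 0.462
 shift now-axes mm [-31.7  10.2  11.7]  after-turn axes [-31.7  10.7  11.3]  rotvec [ 0.04  -0.002  0.003]
```

View pics/p3.png

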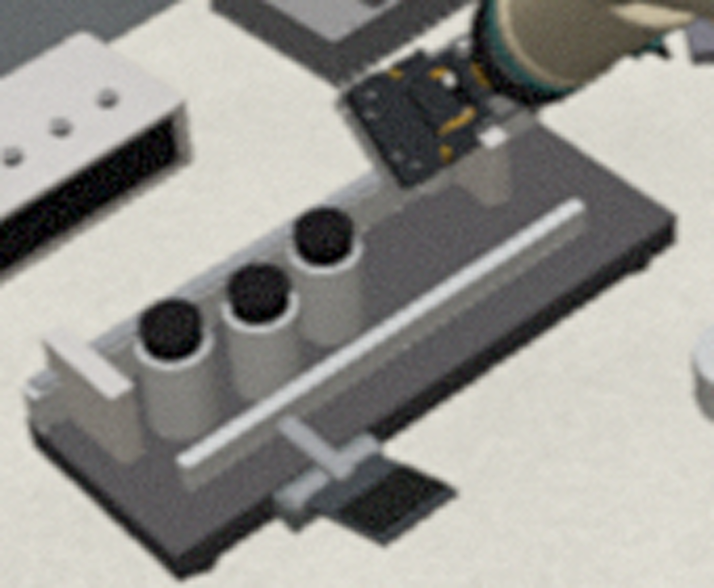

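```bash
python3 -m jog '[[[-8,8,6,0.02,0,0],[-8,8,6,0.02,0,0],[0,0,0,0,0,0]]]' && python3 - <<'E'
from h import *
print(unrk(env.sense()["ee_pos"]))
delta(rk(22,-72,86),ori(YAW,np.radians(40)))
E
```

```text
t: 15.48
ee_pos: [0.6152, 0.0, 0.114]
tcp_rot: [-1.582, -0.716, -0.047]
force: [-0.1, 0.9, -0.9]
grip_width: 0.466
[ 34.59576203 -73.02831651 114.03244516]
pos [0.6152 0.     0.114 ] q [ 0.34  0.78 -0.67  2.37  2.46  0.83 -0.91] F [-0.1  0.9 -0.9] g 0.466
 shift now-axes mm [-27.9  12.9   1.2]  after-turn axes [-27.7  13.4   1. ]  rotvec [0.009 0.002 0.018]
```

```bash
python3 -m jog '[[[-10,5,0.5,0.008,0,0.008],[-9,4,0,0,0,0],[-9,4,0,0,0,0],[0,0,0,0,0,0]]]' && python3 - <<'E'
from h import *
print(unrk(env.sense()["ee_pos"]))
delta(rk(22,-72,83),ori(YAW,np.radians(40.6)))
E
```

```text
t: 15.82
ee_pos: [0.6107, 0.0007, 0.1004]
tcp_rot: [-1.594, -0.737, -0.029]
force: [-0.5, 0.5, -1.8]
grip_width: 0.463
[ 30.08016911 -72.51977946 100.41327063]
pos [0.6107 0.0007 0.1004] q [ 0.33  0.84 -0.67  2.41  2.51  0.92 -0.94] F [-0.5  0.5 -1.8] g 0.463
 shift now-axes mm [-17.7   7.5   0.9]  after-turn axes [-17.5   8.    0.5]  rotvec [0.009 0.015 0.028]
```

```bash
python3 -m jog '[[[-7,6,0.5,0.008,0.01,0.02],[-7,6,0,0,0,0.01],[0,0,0,0,0,0]]]' && python3 - <<'E'
from h import *
print(unrk(env.sense()["ee_pos"]))
delta(rk(22,-72,81),ori(YAW,np.radians(40.6)))
E
```

```text
t: 16.07
ee_pos: [0.6098, 0.0008, 0.0887]
tcp_rot: [-1.587, -0.715, -0.033]
force: [-0.1, -0.0, -1.2]
grip_width: 0.466
[ 29.23756473 -72.53559633  88.71906212]
pos [0.6098 0.0008 0.0887] q [ 0.33  0.85 -0.66  2.39  2.51  0.91 -0.93] F [-0.1 -0.  -1.2] g 0.466
 shift now-axes mm [-10.5   1.1   0.7]  after-turn axes [-10.5   1.2   0.5]  rotvec [0.005 0.013 0.007]
```

Now lower in small steps until I feel contact.

```bash
for i in 1 ; do python3 -m jog '[[[-4,2.5,0,0.005,0.01,0.006],[-3,2.5,0,0,0,0],[0,0,0,0,0,0]]]'; python3 -m jog '[[[-2,1.5,0,0,0,0],[0,0,0,0,0,0]]]';  done; python3 -c "
from h import *
print(unrk(env.sense()['ee_pos']));delta(rk(22,-72,81),ori(YAW,np.radians(40.6)))"
```

```text
t: 16.32
ee_pos: [0.6097, 0.0007, 0.0853]
tcp_rot: [-1.579, -0.717, -0.04]
force: [0.1, -0.4, -1.5]
grip_width: 0.46
t: 16.48
ee_pos: [0.6102, 0.0005, 0.085]
tcp_rot: [-1.582, -0.72, -0.038]
force: [-2.1, 0.1, 0.0]
grip_width: 0.464
[ 29.56945107 -72.7955756   84.98799053]
pos [6.102e-01 5.000e-04 8.500e-02] q [ 0.33  0.87 -0.67  2.4   2.52  0.93 -0.94] F [-2.1  0.1  0. ] g 0.464
 shift now-axes mm [-8.3 -2.   0.9]  after-turn axes [-8.3 -1.9  0.8]  rotvec [0.004 0.008 0.011]
```

```bash
python3 -m jog '[[[-4,4,0,0,0,0],[0,0,0,0,0,0]]]'; python3 -m jog '[[[-4,4,0,0,0,0],[0,0,0,0,0,0]]]'
```

```text
t: 16.65
ee_pos: [0.6101, 0.0002, 0.0814]
tcp_rot: [-1.585, -0.723, -0.035]
force: [-0.1, 0.3, -2.0]
grip_width: 0.468
t: 16.82
ee_pos: [0.6101, 0.0, 0.0772]
tcp_rot: [-1.587, -0.725, -0.033]
force: [-0.1, 0.8, -1.9]
grip_width: 0.469
```

```bash
python3 -m jog '[[[-2.5,2.5,0,0,0,0.005],[0,0,0,0,0,0]]]'; python3 -m jog '[[[-2.5,2.5,0,0,0,0.005],[0,0,0,0,0,0]]]';python3 -m jog '[[[-2.5,2.5,0,0,0,0.005],[0,0,0,0,0,0]]]'
```

```text
t: 16.98
ee_pos: [0.6099, -0.0, 0.0748]
tcp_rot: [-1.589, -0.722, -0.03]
force: [-3.6, 0.9, 0.2]
grip_width: 0.464
t: 17.15
ee_pos: [0.6095, -0.0001, 0.0723]
tcp_rot: [-1.591, -0.718, -0.028]
force: [-3.5, 1.4, 0.7]
grip_width: 0.467
t: 17.32
ee_pos: [0.6089, -0.0001, 0.0697]
tcp_rot: [-1.593, -0.713, -0.026]
force: [-3.0, 0.8, 0.9]
grip_width: 0.462
```

```bash
python3 - <<'E'
from h import *
print(unrk(env.sense()["ee_pos"]))
t=optics.get_image("top");s=optics.get_image("side")
a=cv2.resize(t[170:270,290:390],(400,400),interpolation=cv2.INTER_CUBIC)
b=cv2.resize(s[180:280,230:330],(400,400),interpolation=cv2.INTER_CUBIC)
cv2.imwrite("pics/p4.png",cv2.convertScaleAbs(np.hstack([a,b]),alpha=1.5))
E
```

```text
[ 28.37424869 -73.45372455  69.68440011]
```

View pics/p4.png

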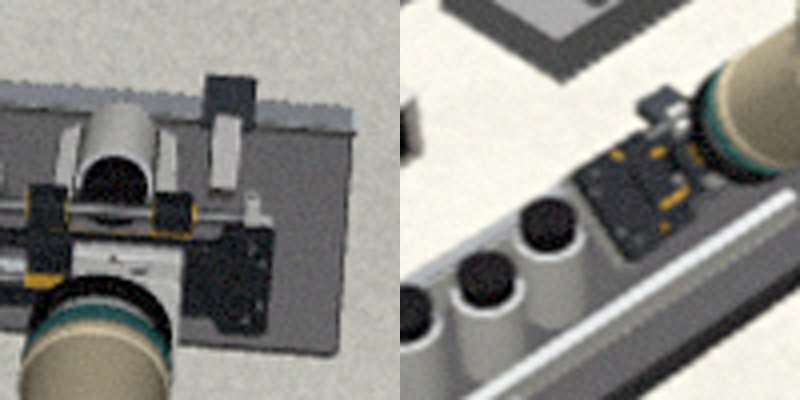

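```bash
python3 - <<'E'
from h import *
for z in (.08,.09,.10,.11,.12): print(z,"cap",unrk(on("top",290+115/4,170+181/4,z)).round(1)[:2],"rim top(white/black border centre)",unrk(on("top",290+117/4,170+137/4,z)).round(1)[:2],"far edge",unrk(on("top",290+119/4,170+104/4,z-.04)).round(1)[:2])
E
```

```text
0.08 cap [ 11.3 -74.6] rim top(white/black border centre) [ 37. -74.] far edge [ 63.2 -73.1]
0.09 cap [ 10.  -74.8] rim top(white/black border centre) [ 35.4 -74.1] far edge [ 61.5 -73.3]
0.1 cap [  8.6 -74.9] rim top(white/black border centre) [ 33.9 -74.3] far edge [ 59.8 -73.5]
0.11 cap [  7.3 -75.1] rim top(white/black border centre) [ 32.3 -74.4] far edge [ 58.1 -73.6]
0.12 cap [  5.9 -75.2] rim top(white/black border centre) [ 30.7 -74.6] far edge [ 56.3 -73.8]
```

```bash
python3 -m jog '[[[0,-10,0,0,0,0],[15,-22,0,0,0,0],[15,-23,0,0,0,0],[15,-23,0,0,0,0],[0,0,0,0,0,0.06],[0,0,0,0,0,0.06],[0,0,0,0,0,0]]]' -1 45 ; python3 - <<'E'
from h import *
print(unrk(env.sense()["ee_pos"]))
delta(rk(10,-72,170),ori(YAW,np.radians(16)))
t=optics.get_image("top")
a=cv2.resize(t[170:270,290:390],(500,500),interpolation=cv2.INTER_CUBIC)
cv2.imwrite("pics/p5.png",cv2.convertScaleAbs(a,alpha=1.5))
E
```

```text
t: 18.0
ee_pos: [0.5909, -0.0002, 0.1597]
tcp_rot: [-1.586, -0.583, -0.042]
force: [1.3, -0.4, -1.0]
grip_width: 0.46
[ 10.40773061 -74.43631343 159.65458357]
pos [ 5.909e-01 -2.000e-04  1.597e-01] q [ 0.28  0.57 -0.54  2.3   2.16  0.46 -0.68] F [ 1.3 -0.4 -1. ] g 0.46
 shift now-axes mm [ 5.4 -8.9  2.3]  after-turn axes [  2.5 -10.1   2.4]  rotvec [0.012 0.004 0.304]
```

View pics/p5.png

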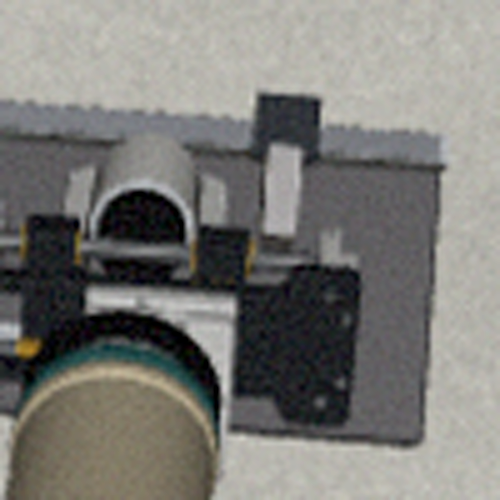

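```bash
python3 - <<'E'
from h import *
from scipy.optimize import least_squares
T=unrk(env.sense()["ee_pos"])
def pt(d,f,along,rad):
    a=along-d;x=T[0]-a*np.sin(f)+rad*np.cos(f);z=T[2]+a*np.cos(f)+rad*np.sin(f)
    return proj("top",rk(x,T[1],z))[1]
for vB in(197,198):
  for vS in(207,208.4):
    s=least_squares(lambda p:[pt(p[0]*100,p[1],0,22)-vB,pt(p[0]*100,p[1],62,22)-vS],[.3,.4])
    print(vB,vS,"d",s.x[0]*100,"tilt",np.degrees(s.x[1]),"captop v",pt(s.x[0]*100,s.x[1],80,0),s.cost.round(3))
E
```

```text
197 207 d 30.146562691432038 tilt 29.40392169883424 captop v 219.98461926837015 0.0
197 208.4 d 27.530641134235317 tilt 32.240233923978444 captop v 221.60630347046379 0.0
198 207 d 25.622026101426354 tilt 27.199253646549558 captop v 219.86607273988562 0.0
198 208.4 d 23.225052812587244 tilt 29.99616853143294 captop v 221.51033274526776 0.0
```

```bash
python3 -m jog '[[[1,-2,0,0,0,0.06],[1,-2,0,0,0,0.06],[1,-2,0,0,0,0.06],[0,0,0,0,0,0.06],[0,0,0,0,0,0.07],[0,0,0,0,0,0.07],[0,0,0,0,0,0.07],[0,0,0,0,0,0.07],[0,0,0,0,0,0]]]' ; python3 - <<'E'
from h import *
print(unrk(env.sense()["ee_pos"]))
delta(rk(10,-70,120),ori(YAW,np.radians(4)))
E
```

```text
t: 18.8
ee_pos: [0.5729, -0.016, 0.1495]
tcp_rot: [-1.632, -0.179, -0.051]
force: [1.3, 0.4, -1.6]
grip_width: 0.464
[ -6.82702733 -91.11392388 149.45976282]
pos [ 0.5729 -0.016   0.1495] q [ 0.34  0.61 -0.62  1.97  0.8   0.63  0.7 ] F [ 1.3  0.4 -1.6] g 0.464
 shift now-axes mm [11.3 30.6 23.1]  after-turn axes [14.7 30.6 21.1]  rotvec [ 0.061 -0.005  0.109]
```

```bash
python3 -m jog '[[[7,0,10,0.03,0,0.055],[7,0,10,0.03,0,0.055],[0,0,0,0,0,0]]]' ; python3 - <<'E'
from h import *
print(unrk(env.sense()["ee_pos"]))
delta(rk(10,-72,110),ori(YAW,np.radians(4)))
t=optics.get_image("top");s=optics.get_image("side")
a=cv2.resize(t[170:270,290:390],(400,400),interpolation=cv2.INTER_CUBIC)
b=cv2.resize(s[160:260,220:320],(400,400),interpolation=cv2.INTER_CUBIC)
cv2.imwrite("pics/p6.png",cv2.convertScaleAbs(np.hstack([a,b]),alpha=1.5))
E
```

```text
t: 19.05
ee_pos: [0.5801, -0.0001, 0.1447]
tcp_rot: [-1.579, -0.052, -0.056]
force: [1.2, -0.2, -1.4]
grip_width: 0.463
[ -0.43632861 -74.89859238 144.7058643 ]
pos [ 5.801e-01 -1.000e-04  1.447e-01] q [ 0.39  0.7  -0.7   1.83  0.65  0.8   0.86] F [ 1.2 -0.2 -1.4] g 0.463
 shift now-axes mm [ 8.6 35.2  3.3]  after-turn axes [ 8.  35.3  2.9]  rotvec [ 0.009 -0.006 -0.018]
```

View pics/p6.png

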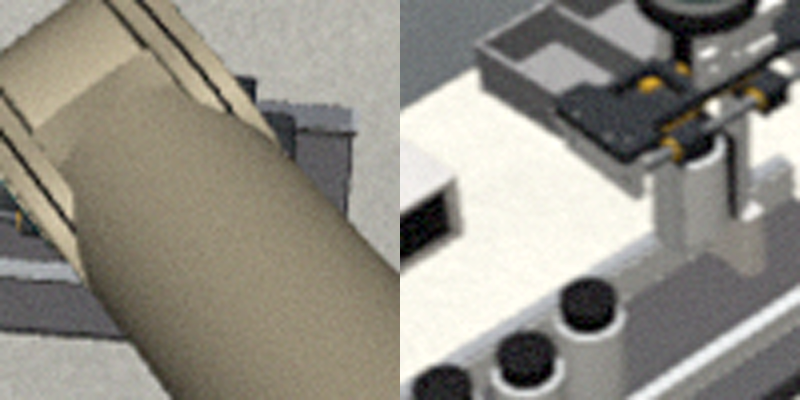

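```bash
python3 -m jog '[[[7,24,2,0.005,0,-0.009],[6,24,1,0,0,0],[0,18,0,0,0,0],[0,0,0,0,0,0]]]' ; python3 - <<'E'
from h import *
print(unrk(env.sense()["ee_pos"]))
delta(rk(12,-72,66),ori(YAW,np.radians(4)))
E
```

```text
t: 19.48
ee_pos: [0.5876, -0.0021, 0.076]
tcp_rot: [-1.59, -0.061, -0.05]
force: [-0.7, -0.1, -1.8]
grip_width: 0.458
[  7.20908314 -76.47730387  75.99260801]
pos [ 0.5876 -0.0021  0.076 ] q [ 0.32  0.79 -0.61  1.87  0.76  0.67  0.77] F [-0.7 -0.1 -1.8] g 0.458
 shift now-axes mm [ 4.2 10.2  4.7]  after-turn axes [ 4.1 10.3  4.5]  rotvec [ 0.019 -0.    -0.009]
```

```bash
python3 -m jog '[[[3,5,3,0.019,0,-0.005],[0,0,0,0,0,0]]]';python3 -m jog '[[[0,3,0,0,0,0],[0,0,0,0,0,0]]]';python3 -m jog '[[[0,3,0,0,0,0],[0,0,0,0,0,0]]]' -1 12
```

```text
t: 19.65
ee_pos: [0.5881, 0.0008, 0.0705]
tcp_rot: [-1.573, -0.064, -0.046]
force: [0.3, 0.3, -1.4]
grip_width: 0.464
t: 19.82
ee_pos: [0.5879, 0.0007, 0.0688]
tcp_rot: [-1.574, -0.066, -0.046]
force: [0.3, -0.7, -1.0]
grip_width: 0.459
t: 19.98
ee_pos: [0.5888, 0.0006, 0.0671]
tcp_rot: [-1.574, -0.068, -0.046]
force: [0.3, -0.4, -1.9]
grip_width: 0.467
```

```bash
python3 -m jog '[[[0,3,0,0,0,0],[0,0,0,0,0,0]]]';python3 -m jog '[[[0,3,0,0,0,0],[0,0,0,0,0,0]]]'; python3 -m jog '[[[0,3,0,0,0,0],[0,0,0,0,0,0]]]'
```

```text
t: 20.15
ee_pos: [0.5897, 0.0004, 0.0648]
tcp_rot: [-1.574, -0.07, -0.046]
force: [-0.1, -0.7, -2.5]
grip_width: 0.467
t: 20.32
ee_pos: [0.5903, 0.0004, 0.0618]
tcp_rot: [-1.574, -0.071, -0.046]
force: [-0.6, -0.1, -2.5]
grip_width: 0.458
t: 20.48
ee_pos: [0.591, 0.0006, 0.0597]
tcp_rot: [-1.575, -0.072, -0.047]
force: [-2.0, -1.1, 2.4]
grip_width: 0.464
```

```bash
python3 - <<'E'
from h import *
s=optics.get_image("side")
cv2.imwrite("pics/s7.png",s)
b=cv2.resize(s[190:270,240:330],(675,600),interpolation=cv2.INTER_CUBIC)
cv2.imwrite("pics/p7.png",cv2.convertScaleAbs(b,alpha=1.7))
E
```

```text
(no output)
```

View pics/p7.png

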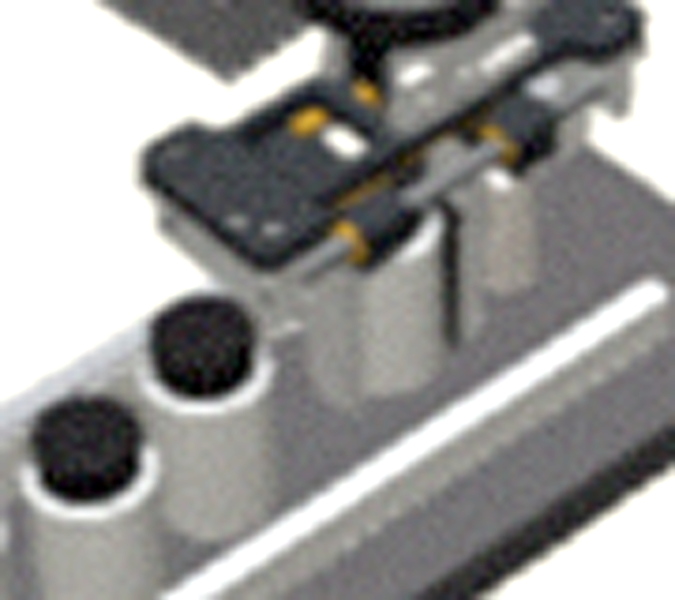

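```bash
python3 - <<'E'
from h import *
T=unrk(env.sense()["ee_pos"]);print(T)
off=np.array([268.7,261.7])-proj("side",rk(6.4,10.7,40))
for x in(T[0]-2,T[0],T[0]+2):print(proj("side",rk(x,T[1],40))+off, "at +4mm", proj("side",rk(x,T[1],44))+off)
E
python3 -m jog '[[[0,2,0,0,0,0],[0,0,0,0,0,0]]]' -1 4
```

```text
[ 10.45910263 -73.67031237  59.71128796]
[292.10268353 245.64968958] at +4mm [292.04407185 244.56965014]
[291.60221029 245.28437453] at +4mm [291.54271662 244.20441129]
[291.10243011 244.91956536] at +4mm [291.04205694 243.83967915]
t: 20.7
ee_pos: [0.591, 0.0005, 0.06]
tcp_rot: [-1.577, -0.073, -0.047]
force: [-0.8, -0.6, -0.7]
grip_width: 0.464
```

```bash
python3 -m jog '[[[0,0,0,0,0,0],[0,0,0,0,0,0],[0,0,0,0,0,0],[0,0,0,0,0,0],[0,0,0,0,0,0]]]' 0.4 10 && python3 -m jog '[[[0,-15,0,0,0,0],[0,-30,0,0,0,0],[0,-35,0,0,0,0],[0,-35,0,0,0,0],[0,-30,0,0,0,0],[-41,0,0,0,0,0],[-41,0,0,0,0,0],[-41,0,0,0,0,0],[0,0,0,0,0,0]]]'; python3 - <<'E'
from h import *
print(unrk(env.sense()["ee_pos"]))
t=optics.get_image("top");s=optics.get_image("side");cv2.imwrite("pics/t8.png",t);cv2.imwrite("pics/s8.png",s)
a=cv2.resize(t[170:290,200:390],(760,480),interpolation=cv2.INTER_CUBIC)
b=cv2.resize(s[190:290,190:340],(375,250),interpolation=cv2.INTER_CUBIC)
o=np.zeros((600,800,3),np.uint8);o[:480,:760]=a;o[350:,425:]=b
cv2.imwrite("pics/p8.png",cv2.convertScaleAbs(o,alpha=1.5))
E
```

```text
t: 21.12
ee_pos: [0.5922, 0.001, 0.06]
tcp_rot: [-1.576, -0.075, -0.046]
force: [-1.4, -1.1, 1.1]
grip_width: 0.698
t: 21.87
ee_pos: [0.4547, 0.0087, 0.1988]
tcp_rot: [-1.573, -0.072, -0.048]
force: [-1.1, -1.1, -1.9]
grip_width: 0.702
[-126.06432629  -72.24213966  198.82927225]
```

View pics/p8.png

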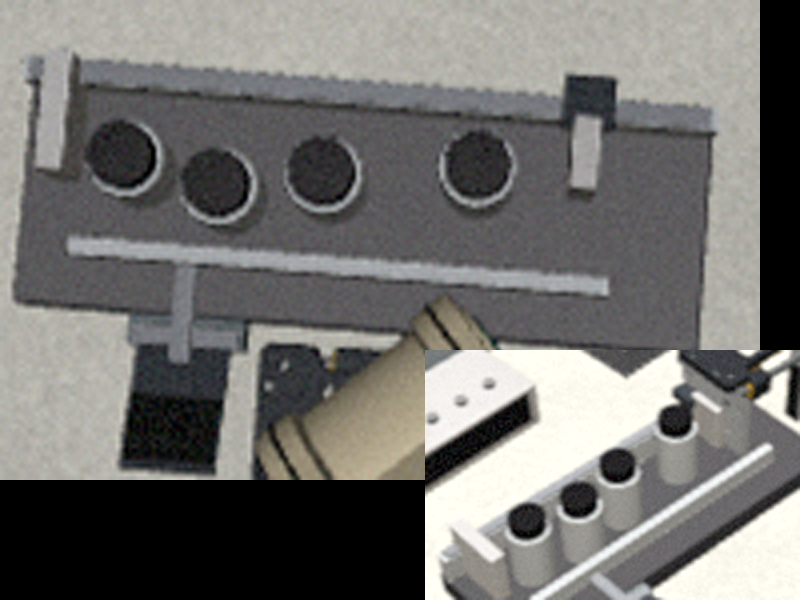

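Can4 stands upright at crop (478,165), and all four cases are standing. Next is the treadle: close the gripper and move above the pad.

```bash
python3 -m jog '[[[-4,0,40.5,0,0,0.03],[-4,0,40.5,0,0,0.04],[-4,5,40.5,0,0,0],[-4,5,40.5,0,0,0],[0,30,0,0,0,0],[0,0,0,0,0,0]]]' -1 20; python3 - <<'E'
from h import *
print(unrk(env.sense()["ee_pos"]))
delta(rk(-145,90,95),ori(YAW,0))
E
```

```text
t: 22.47
ee_pos: [0.4714, 0.1789, 0.1603]
tcp_rot: [-1.56, -0.021, -0.071]
force: [-0.7, -1.3, -0.3]
grip_width: 0.313
[-117.88248878   98.51800238  160.32364378]
pos [0.4714 0.1789 0.1603] q [ 0.07  0.6  -0.73  1.99  0.59  0.75  0.48] F [-0.7 -1.3 -0.3] g 0.313
 shift now-axes mm [-28.3  64.6  -9.8]  after-turn axes [-27.1  65.3  -8.5]  rotvec [-0.011 -0.021  0.021]
```

```bash
python3 -m jog '[[[-14,0,-4,-0.01,-0.02,0.02],[-14,15,-4,0,0,0],[0,25,0,0,0,0],[0,25,0,0,0,0],[0,0,0,0,0,0],[0,0,0,0,0,0]]]'; python3 - <<'E'
from h import *
print(unrk(env.sense()["ee_pos"]))
delta(rk(-145,90,55),ori(YAW,0))
E
```

```text
t: 22.97
ee_pos: [0.4476, 0.1745, 0.0979]
tcp_rot: [-1.567, -0.005, -0.05]
force: [0.0, 0.3, 0.2]
grip_width: 0.007
[-141.41385492   92.97596154   97.85593352]
pos [0.4476 0.1745 0.0979] q [ 0.    0.67 -0.64  2.09  0.71  0.6   0.38] F [0.  0.3 0.2] g 0.007
 shift now-axes mm [-3.8 42.8 -3.1]  after-turn axes [-3.6 42.9 -3. ]  rotvec [-0.004 -0.001  0.005]
```

```bash
python3 -m jog '[[[-3,6,-2,0,0,0],[0,7,0,0,0,0],[0,5,0,0,0,0]]]'; python3 -m jog '[[[0,5,0,0,0,0],[0,5,0,0,0,0]]]'; python3 -m jog '[[[0,5,0,0,0,0],[0,5,0,0,0,0]]]';python3 -m jog '[[[0,5,0,0,0,0],[0,5,0,0,0,0]]]'
```

```text
t: 23.22
ee_pos: [0.4475, 0.1724, 0.083]
tcp_rot: [-1.565, -0.011, -0.054]
force: [-1.0, -0.6, 5.1]
grip_width: 0.005
t: 23.38
ee_pos: [0.4476, 0.1725, 0.0741]
tcp_rot: [-1.564, -0.012, -0.054]
force: [-4.0, 0.1, 9.2]
grip_width: 0.005
t: 23.55
ee_pos: [0.4457, 0.1727, 0.0652]
tcp_rot: [-1.566, -0.011, -0.054]
force: [-4.7, -0.8, 14.6]
grip_width: 0.004
t: 23.72
ee_pos: [0.445, 0.1728, 0.0585]
tcp_rot: [-1.569, -0.013, -0.053]
force: [-15.8, -7.7, 93.4]
grip_width: 0.006
```

The stop is reached: the force rises sharply at z = 58.5 mm. Now release gently.

```bash
python3 -m jog '[[[0,-3,0,0,0,0]]]'; python3 -m jog '[[[0,-6,0,0,0,0],[0,-6,0,0,0,0],[0,-6,0,0,0,0],[0,-8,0,0,0,0],[0,-15,0,0,0,0],[0,-35,0,0,0,0],[0,-35,0,0,0,0],[0,0,0,0,0,0]]]'; python3 - <<'E'
from h import *
print(unrk(env.sense()["ee_pos"]))
delta(rk(33,-185,200),ori(YAW,0))
t=optics.get_image("top");cv2.imwrite("pics/t9.png",t);cv2.imwrite("pics/s9.png",optics.get_image("side"))
blk=(t.max(2)<28).astype(np.uint8);n,l,st,c=cv2.connectedComponentsWithStats(blk)
for i in range(1,n):
    if 60<st[i][4]<600 and 200<c[i][0]<380 and 170<c[i][1]<300: print(c[i].round(1),st[i][4],unrk(on("top",*c[i],.12)).round(1)[:2])
E
```

```text
t: 23.8
ee_pos: [0.4451, 0.1728, 0.0629]
tcp_rot: [-1.57, -0.016, -0.052]
force: [0.2, -1.3, 3.5]
grip_width: 0.006
t: 24.47
ee_pos: [0.4431, 0.1735, 0.1808]
tcp_rot: [-1.569, -0.015, -0.05]
force: [0.1, 1.4, 0.2]
grip_width: 0.007
[-145.8253634    91.78496853  180.84122689]
pos [0.4431 0.1735 0.1808] q [ 0.1   0.54 -0.77  2.04  0.56  0.77  0.51] F [0.1 1.4 0.2] g 0.007
 shift now-axes mm [ 179.3  -16.9 -276.6]  after-turn axes [ 178.8  -19.2 -276.8]  rotvec [-0.002 -0.001  0.015]
[210.1 251.7] 72 [-92.5 160.3]
```

```bash
python3 -m jog '[[[22,-2,-34,0,0,0],[22,-2,-34,0,0,0],[22,-2,-34,0,0,0],[22,-2,-34,0,0,0],[22,-2,-34,0,0,0],[22,-2,-34,0,0,0],[22,-2,-34,0,0,0],[22,0,-34,0,0,0.01],[0,0,0,0,0,0]]]'; python3 - <<'E'
from h import *
print(unrk(env.sense()["ee_pos"]))
delta(rk(33,-182,76),ori(YAW,0))
t=optics.get_image("top");cv2.imwrite("pics/t10.png",t);cv2.imwrite("pics/s10.png",optics.get_image("side"))
for th in(28,35,42):
  n,l,st,c=cv2.connectedComponentsWithStats((t.max(2)<th).astype(np.uint8))
  for i in range(1,n):
    if 50<st[i][4]<700 and 200<c[i][0]<380 and 170<c[i][1]<300: print(th,c[i].round(1),st[i][2:],unrk(on("top",*c[i],.12)).round(1)[:2])
E
```

```text
t: 25.32
ee_pos: [0.6023, -0.1185, 0.1791]
tcp_rot: [-1.572, 0.022, -0.038]
force: [0.7, -0.2, -0.9]
grip_width: 0.004
[  27.61944873 -192.00394218  179.10746707]
pos [ 0.6023 -0.1185  0.1791] q [ 0.59  0.74 -0.76  1.63  0.58  1.03  1.17] F [ 0.7 -0.2 -0.9] g 0.004
 shift now-axes mm [  7.8 102.9  10.1]  after-turn axes [  5.4 103.1  10. ]  rotvec [ 0.002  0.012 -0.022]
28 [370.  173.4] [ 18  42 225] [ 108.4 -183.5]
28 [372.1 202.3] [20 22 84] [  43.4 -192.3]
28 [242.5 276.8] [ 24  19 364] [-143.    83.8]
35 [370.5 175.9] [ 21  54 313] [ 102.9 -185.1]
35 [372.5 203.7] [ 43  23 183] [  40.1 -193.5]
35 [230.5 197.4] [ 17  16 187] [ 32.4 125. ]
35 [254.9 199.2] [ 17  16 177] [32.1 70.2]
35 [280.8 201.1] [ 16  17 162] [31.8 11.9]
35 [319.6 203.9] [ 15  17 154] [ 31.7 -75.2]
35 [242.9 276.8] [ 25  23 423] [-142.9   83. ]
42 [230.7 197.3] [ 18  16 218] [ 32.6 124.6]
42 [255.  199.3] [ 17  17 216] [31.9 69.9]
42 [280.9 201.2] [ 17  17 214] [31.7 11.7]
42 [319.6 204.3] [ 16  17 209] [ 30.6 -75.4]
42 [243.5 272.8] [ 26  32 641] [-133.9   82.4]
```

```bash
python3 -m jog '[[[5,26,5,0,0.012,-0.02],[2,26,3,0,0,0],[0,26,0,0,0,0],[0,22,0,0,0,0],[0,0,0,0,0,0]]]'; python3 - <<'E'
from h import *
print(unrk(env.sense()["ee_pos"]))
delta(rk(33,-165,76),ori(YAW,0))
E
```

```text
t: 25.83
ee_pos: [0.6009, -0.0918, 0.0737]
tcp_rot: [-1.561, 0.01, -0.031]
force: [-1.6, 0.7, 0.1]
grip_width: 0.006
[  24.91543051 -165.43176541   73.67920483]
pos [ 0.6009 -0.0918  0.0737] q [ 0.51  0.86 -0.68  1.74  0.7   0.81  1.04] F [-1.6  0.7  0.1] g 0.006
 shift now-axes mm [ 8.1 -2.4  0.3]  after-turn axes [ 8.1 -2.3  0.4]  rotvec [-0.009  0.018 -0.01 ]
```

```bash
python3 -m jog '[[[7,-2,0,-0.005,0.018,-0.01],[0,0,5,0,0,0],[0,0,5,0,0,0],[0,0,5,0,0,0]]]'; python3 -m jog '[[[0,0,6,0,0,0],[0,0,6,0,0,0],[0,0,6,0,0,0],[0,0,6,0,0,0]]]'; python3 -c "
from h import *
print(unrk(env.sense()['ee_pos']));delta(rk(33,-60,76),ori(YAW,0))"
```

```text
t: 26.17
ee_pos: [0.6069, -0.0744, 0.0767]
tcp_rot: [-1.569, 0.003, -0.047]
force: [-0.2, -2.7, -2.7]
grip_width: 0.008
t: 26.5
ee_pos: [0.6085, -0.0518, 0.0789]
tcp_rot: [-1.575, 0.001, -0.05]
force: [-0.6, -4.8, -2.2]
grip_width: 0.004
[  30.50961264 -125.09186884   78.93441927]
pos [ 0.6085 -0.0518  0.0789] q [ 0.43  0.85 -0.66  1.74  0.7   0.81  0.95] F [-0.6 -4.8 -2.2] g 0.004
 shift now-axes mm [ 2.5  2.7 65.1]  after-turn axes [ 2.5  2.9 65.1]  rotvec [ 0.004 -0.    -0.001]
```

```bash
python3 -m jog '[[[0.5,0.5,6,0,0,0],[0.5,0.5,6,0,0,0],[0.5,0.5,6,0,0,0],[0.5,0.5,6,0,0,0],[0,0.5,6,0,0,0]]]'; python3 -m jog '[[[0.5,0,6,0,0,0],[0,0.5,6,0,0,0],[0,0,6,0,0,0],[0,0.5,6,0,0,0]]]'; python3 -c "
from h import *
print(unrk(env.sense()['ee_pos']));delta(rk(33,-50,76),ori(YAW,0))"
```

```text
t: 26.92
ee_pos: [0.6108, -0.0222, 0.0785]
tcp_rot: [-1.582, 0.003, -0.052]
force: [-0.2, -4.7, 2.8]
grip_width: 0.003
t: 27.25
ee_pos: [0.6124, 0.0025, 0.0782]
tcp_rot: [-1.585, 0.003, -0.053]
force: [-0.6, -7.1, 4.1]
grip_width: 0.006
[ 31.75499745 -70.71203577  78.17365573]
pos [0.6124 0.0025 0.0782] q [ 0.33  0.85 -0.65  1.73  0.69  0.82  0.86] F [-0.6 -7.1  4.1] g 0.006
 shift now-axes mm [ 1.2  1.9 20.7]  after-turn axes [ 1.2  2.2 20.7]  rotvec [ 0.014 -0.003 -0.004]
```

```bash
python3 -m jog '[[[0,0,5,0,0,0],[0,0,5,0,0,0],[0,0,5,0,0,0]]]'; python3 -m jog '[[[0,0,3,0.005,0,0],[0,0,3,0,0,0]]]'; python3 -m jog '[[[0,0,2,0,0,0],[0,0,2,0,0,0]]]'; python3 -c "
from h import *
print(unrk(env.sense()['ee_pos']))"
```

```text
t: 27.5
ee_pos: [0.6132, 0.0169, 0.0782]
tcp_rot: [-1.589, 0.004, -0.054]
force: [-1.2, -6.0, 3.3]
grip_width: 0.004
t: 27.67
ee_pos: [0.6136, 0.022, 0.0782]
tcp_rot: [-1.588, 0.004, -0.054]
force: [-1.0, -6.8, 2.1]
grip_width: 0.003
t: 27.83
ee_pos: [0.6137, 0.0245, 0.0782]
tcp_rot: [-1.592, 0.005, -0.055]
force: [-1.1, -6.9, 2.7]
grip_width: 0.005
[ 31.89267145 -48.59788691  78.22534816]
```

```bash
python3 -m jog '[[[0,0,2,0,0,0],[0,0,2,0,0,0]]]'; python3 -m jog '[[[0,0,2,0,0,0]]]'; python3 -m jog '[[[0,0,2,0,0,0]]]'; python3 -c "
from h import *
print(unrk(env.sense()['ee_pos']))"
```

```text
t: 28.0
ee_pos: [0.6138, 0.0265, 0.0783]
tcp_rot: [-1.596, 0.005, -0.056]
force: [-2.3, -7.2, 2.0]
grip_width: 0.004
t: 28.08
ee_pos: [0.6138, 0.0275, 0.0783]
tcp_rot: [-1.599, 0.005, -0.057]
force: [-0.9, -6.2, 1.6]
grip_width: 0.005
t: 28.17
ee_pos: [0.6139, 0.0284, 0.0784]
tcp_rot: [-1.601, 0.006, -0.058]
force: [-2.4, -6.7, 2.1]
grip_width: 0.0
[ 31.87440112 -44.70477034  78.35395984]
```

```bash
for i in 1 2 3; do :; done; python3 -m jog '[[[0,0,2.5,0.01,0,0]]]'; python3 -m jog '[[[0,0,2.5,0.01,0,0]]]'; python3 -m jog '[[[0,0,2.5,0,0,0]]]'; python3 - <<'E'
from h import *
print(unrk(env.sense()["ee_pos"]))
t=optics.get_image("top");s=optics.get_image("side");cv2.imwrite("pics/t11.png",t);cv2.imwrite("pics/s11.png",s)
n,l,st,c=cv2.connectedComponentsWithStats((t.max(2)<42).astype(np.uint8))
for i in range(1,n):
    if 50<st[i][4]<700 and 200<c[i][0]<380 and 170<c[i][1]<300: print(c[i].round(1),st[i][2:],unrk(on("top",*c[i],.12)).round(1)[:2])
E
```

```text
t: 28.25
ee_pos: [0.614, 0.0305, 0.0783]
tcp_rot: [-1.593, 0.006, -0.058]
force: [-0.6, -6.1, 0.4]
grip_width: 0.003
t: 28.33
ee_pos: [0.614, 0.0316, 0.0782]
tcp_rot: [-1.585, 0.006, -0.058]
force: [-0.1, -11.0, 3.4]
grip_width: 0.002
t: 28.42
ee_pos: [0.614, 0.0316, 0.0781]
tcp_rot: [-1.589, 0.007, -0.06]
force: [-1.4, -10.4, 4.5]
grip_width: 0.006
[ 31.8921465  -41.54769546  78.13619057]
[272. 199.] [ 45  40 527] [35.2 31.9]
[224.7 197. ] [ 17  17 223] [ 32.5 138.2]
[243.9 198.3] [ 18  17 220] [32.4 95. ]
[341.8 254.5] [16 30 77] [ -78.1 -132.5]
[243.2 272.8] [ 26  32 631] [-134.    82.9]
```

```bash
python3 -m jog '[[[0,0,4,0,0,0]]]'; python3 -m jog '[[[0,0,5,0,0,0]]]'; python3 -m jog '[[[0,0,6,0,0,0]]]'
```

```text
t: 28.6
ee_pos: [0.614, 0.0315, 0.0782]
tcp_rot: [-1.596, 0.008, -0.062]
force: [-2.4, -13.9, 7.2]
grip_width: 0.006
t: 28.68
ee_pos: [0.614, 0.0314, 0.0783]
tcp_rot: [-1.605, 0.009, -0.065]
force: [-2.4, -13.5, 6.9]
grip_width: -0.0
t: 28.77
ee_pos: [0.6139, 0.0314, 0.0784]
tcp_rot: [-1.614, 0.01, -0.068]
force: [-3.0, -15.1, 8.4]
grip_width: 0.005
```

The push has stalled at 15 N, so the row is closed. Back off, lift clear and check.

```bash
python3 -m jog '[[[0,0,-8,0,0,0],[0,0,-15,0,0,0],[0,0,-20,0,0,0],[0,-25,-10,0,0,0],[0,-35,0,0,0,0],[0,-35,0,0,0,0],[0,-35,-20,0,0,0],[0,0,-40,0,0,0],[0,0,-40,0,0,0],[0,0,-40,0,0,0],[-20,0,-35,0,0,0],[-20,0,-35,0,0,0],[0,0,0,0,0,0]]]'; python3 - <<'E'
from h import *
t=optics.get_image("top");s=optics.get_image("side");cv2.imwrite("pics/t12.png",t)
n,l,st,c=cv2.connectedComponentsWithStats((t.max(2)<42).astype(np.uint8))
for i in range(1,n):
    if 50<st[i][4]<700 and 200<c[i][0]<380 and 170<c[i][1]<300: print(c[i].round(1),st[i][2:],unrk(on("top",*c[i],.12)).round(1)[:2])
o=np.zeros((600,800,3),np.uint8)
o[:400,:800]=cv2.resize(t[170:290,190:430],(800,400),interpolation=cv2.INTER_CUBIC);o[350:,425:]=cv2.resize(s[190:290,190:340],(375,250),interpolation=cv2.INTER_CUBIC)
o[400:,:425]=cv2.resize(t,(425,319))[100:300]
cv2.imwrite("pics/p12.png",cv2.convertScaleAbs(o,alpha=1.5))
E
```

```text
t: 29.85
ee_pos: [0.5686, -0.2143, 0.2228]
tcp_rot: [-1.577, -0.015, -0.046]
force: [-1.3, -0.7, 0.5]
grip_width: 0.008
[298.1 190.7] [ 13  14 117] [ 58.1 -25.1]
[224.7 197. ] [ 17  17 225] [ 32.3 138.3]
[243.9 198.3] [ 18  17 221] [32.5 94.9]
[263.4 199.9] [ 16  17 216] [31.8 51. ]
[282.6 201.2] [ 19  17 214] [31.9  7.8]
[243.5 272.6] [ 26  32 652] [-133.6   82.4]
```

View pics/p12.png

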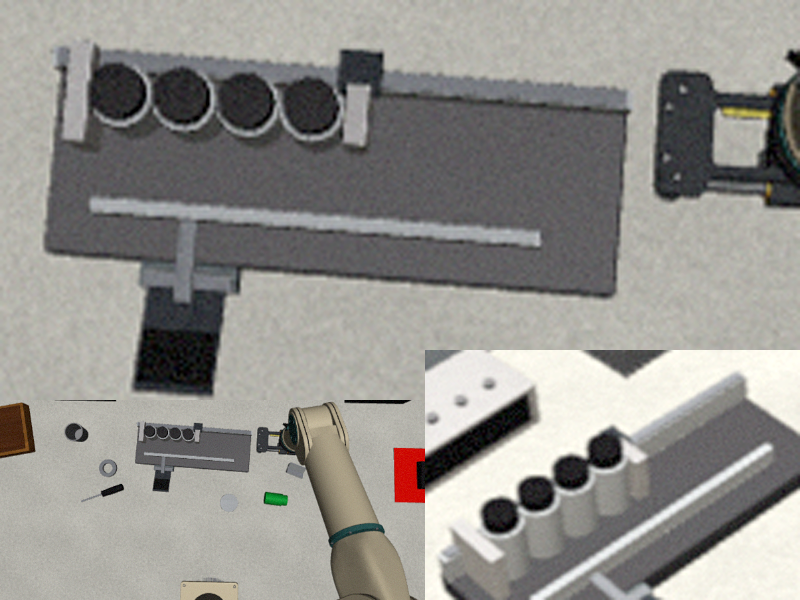

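The row is closed at 138 / 95 / 51 / 8 mm with x about 32. The treadle and bar are back up, and the arm is clear of everything, so I'm handing in.

```bash
python3 -c "
from rig import env;print(env.finish_job())"
```

```text
the job is handed in; nothing more can be done
None
```

I stood can4 upright, cap up, in the free place, pressed the treadle to its stop and let it come up, then closed the row with the bookend. The job was handed in at about 30 s of the 72 s allowed.

**Last checks**
- **Row:** all four cases are upright, with cap centres at rack y of about 138, 95, 51 and 8 mm. That is a spacing of 43–44 mm, against a case diameter of 44 mm.
- **Fence:** the cases sit at rack x of about 32 mm, where 33 mm is flush with the fence. The difference is within the camera error.
- **Bookend:** it stopped moving and the push force rose to about 15 N, so the row is closed. I then backed the arm off.
- **Treadle and bar:** both were back at rest after the press, and the arm is clear of everything.
- **Other things on the desk:** they looked undisturbed in the parts I could see. The arm hid the brush and eyepiece in the last picture, so I did not confirm those two.

**What went less well**
- **First placing failed:** the case was gripped nearer its bottom than planned and was tilted about 30° in the fingers, so it touched the shelf and probably the fence. I lifted it, corrected the tilt and placed it again. On the second placing the contact height was slightly off from what I expected, but after release it stood upright.
- **Treadle stop:** the fingers hit it hard, with about 93 N shown on the wrist for a moment. That is under the 120 N limit, but harder than I intended.

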